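# Index the key-blank table by counted handwheel turns and clamp it

### The arm

A 7-joint arm with a two-finger parallel gripper is mounted at the origin on the work surface. World frame = base frame: x ahead of the robot, y to its left, z up, the work surface at z = 0. Lengths are in mm, angles in degrees, forces in N, time in s.
With the tool pointing down it reaches from about 425 to 825 mm from the base axis. Payload 3.6 kg.
Tool frame: the origin (TCP) lies on the front face of the gripper's body, between the roots of the fingers; the fingertips stand 73 mm ahead of it and the grasp point (between the pads) lies 54 mm ahead of it (ctrl.tcp_to_tips is the z of the fingertips in the tool frame, in mm); z points along the fingers, y is the line along which they close (so a half turn about z gives the same grasp; the last joint's range is limited). The gripper opens to 85 mm and grips with 20 to 120 N. Pads are 22 mm wide; open, the fingers measure 114 mm over their backs; the gripper's body (76 mm by 85 mm) begins 54 mm behind the grasp point. The pads swing forward as they close: fully open they stand 13 mm farther back than shut.
Start: joints at [63.971, 35.231, -0.722, 81.555, 0.464, 63.22, -2.315], TCP at [269.672, -591.392, 303.897] pointing down, gripper open.
Joint ranges: [-178.69, 178.69], [-17.37, 117.87], [-77.05, 75.6], [15.02, 138.74], [-78.02, 258.01], [0.78, 113.62], [-162.83, 162.83]. Speed limits (degrees/s): [159.86, 159.86, 180, 180, 180, 180, 180].

### API

Orientations are given as a 3x3 rotation matrix whose columns are the frame's x, y, z axes.
In Python, from plant import ctrl, optics, workorder gives the robot as it stands.
- The arm moves only by the shell command python3 -m pendant 'ROWS' [OPENING] [FORCE]. ROWS is a JSON object of lists of equal length, an entry for each row: "travel": the shift along the tool's x, y, z in cm, a list of three; "angular": the turn, a rotation vector about the tool's x, y, z in degrees, a list of three. In form: {"travel": [[dx, dy, dz], ...], "angular": [[ax, ay, az], ...]}. A call has 1 to 5 rows; each row shifts and turns the commanded pose from where the row before left it, along the tool's axes as they then stand; what a row does not reach is not made up. A row lasts 1/12 s, in which the tool goes at most 41.7 mm and 7.16 degrees, less where a joint would pass 70% of its speed; a pose out of reach is approached as far as the arm can. A call is refused whole if a number of a shift passes 4.17 or a number of a turn 7.16, either way. A call with a gripper value outside its range is refused whole. OPENING is the closure, from -1 (fully open) to 1 (shut), so that 0 is half open, set as the call begins (- or left out, the last holds). The fingers move at their own pace and stop on an object; FORCE is the grip in N (left out, the last holds). Time passes only in rows, so rows that do not move let the fingers close. It gives the time, the measured TCP pose, the force, the opening and the grip force at its end, in the units of the state.
- ctrl.observe(): the state, without advancing time (a new reading comes with each control period).
- optics.get_image(name): name is "side" or "top"; returns (picture, depth): 384x512x3 uint8, red, green, blue; 384x512 float32, mm along the optical axis (not along the pixel's ray), 0 where there is no reading.
- optics.camera_info(name): a dict with "intrinsics" (3x3 intrinsics, pixels), "R" (3x3) and "t" (3): a world point X has camera coordinates R X + t. Camera axes: x right, y down, z forward; pixel columns grow to the right and rows downward; lengths in mm; the calibration is good to about 2 mm. A picture is of the moment at which its call begins. camera_info takes no time and is no camera call.
- workorder.finish_job(): hands the job in; it is judged then, once.
Trained networks look in the newest picture that a camera, given by its name, has taken for a name from the list of things; names that differ only in an ending like _2 or _b are one class to them, and where a whole thing is asked for, a point or a joint stands for the part that bears it (a point fixed in the world has none). Each returns a list of dicts, best first, with "conf" (0 to 1); they miss things now and then, are a little off and sometimes report something else, mostly with a low value. They report only what shows in the picture. A call takes as long as a camera call.
- optics.search_frame(camera, thing): "centre" ([row, column] in pixels, amid what is visible of it).
- optics.landmark_of(camera, thing): "centre" ([row, column] in pixels: a listed point, or the origin of a listed thing).
The state is a dict: "t": time; "joints": joint angles; "dq": joint speeds; "tau": joint torques, N m; "position": TCP position; "orientation": TCP orientation; "force": force on the tool from outside, world axes, zero at the start; "moment": the same for the moment, N m; "finger_gap": finger opening in mm; "gripper_force": force on a finger pad.
Only numpy, scipy, OpenCV 4.12 (cv2) and the standard library are available. Lean on these libraries where they do the work, as an engineer would, in place of code of your own. Each camera call takes 0.05 s, during which the arm holds its last target. There are 200 camera calls.

### The job

Set up the key-blank indexer: turn the handwheel anticlockwise (seen from above) until you feel the table's lug press firmly against its stop dog, without forcing it. From there turn the handwheel exactly three full turns clockwise, then swing the clamp lever fully home and let go. Leave the oil can, the screwdriver and the cardboard tray where they are.

Things in the scene. Friction and masses are not known exactly. Their poses are not given: they have to be found in the camera images.
- indexer: Fixed grey cast indexer: a 200 x 520 mm bed, 16 mm thick, carrying in a row the clamp lever, the handwheel and the round table. Origin on the work surface under the handwheel's axis, z up; the table's axis is 30 mm along its x and 235 mm along its y. The gearbox under the wheel is 130 x 140 mm, its flat top 78 mm above the work surface at most.
- handwheel: Plain steel three-spoke handwheel lying flat, axis vertical; origin on the axis, 75 mm above the work surface. Its x axis points along the spoke with the knob. Rim centre line 70 mm from the axis, 55 mm above the origin, 16 mm thick; hub 36 mm in diameter, top 69 mm above the origin; spokes 12 mm thick, at rim height, 120 degrees apart. One turn turns the table 60 degrees in the same sense.
- wheel_knob (a point): Centre of the black crank knob that stands on the rim over one spoke, 70 mm from the wheel's axis: a cylinder 22 mm in diameter, 32 mm tall, top 167 mm above the work surface. It does not spin on its own. The wheel drags with about 0.25 N m at rest and 0.06 N m more per rad/s, stays where it is left and has no backlash.
- wheel_window (a point): Middle of one of the wheel's three like open windows between spokes (60 degrees anticlockwise from the knob, 41 mm from the axis, 130 mm above the work surface), 44 mm wide from hub to rim, with about 50 mm of air beneath: closed fingers can reach down into a window and push a spoke round.
- index_table: Round steel table 220 mm in diameter, geared to the handwheel, with six small vices holding brass key blanks. Origin on its vertical axis at its underside, 60 mm above the work surface. One steel lug, 24 mm wide, sticks out 25 mm from its rim; the lug's flat leading face (the one that meets the dog when the table turns anticlockwise) lies along the table's x axis.
- lug (a point): Point on the lug's leading face, 125 mm from the table's axis.
- stop_dog: Fixed steel stop dog, a 30 x 32 x 50 mm block beside the table's rim. Origin on the table's axis at the work surface; its x axis points from there along the face that the lug meets. When they touch, the table's and the dog's x axes point the same way; three wheel turns later, opposite ways. Each N on a spoke, beyond the drag, presses the lug on it with about 2 N.
- dog_face (a point): Point on the dog's face that the lug meets, 125 mm from the table's axis.
- clamp_lever (a joint): Angle of the clamp lever about its vertical pivot: 0 is fully open, it grows anticlockwise seen from above, 1.2 rad is fully home against its end stop. It stays where it is left (friction about 0.15 N m).
- clamp_grip (a point): Centre of the clamp lever's upright black grip, 100 mm from the pivot: a cylinder 22 mm in diameter and 55 mm tall, from 31 mm below this point to 24 mm above; this point is 119 mm above the work surface. The lever's arm, a 14 mm bar, runs from the pivot to it, centred 22 mm below this point.
- clamp_pivot (a point): Point on the clamp lever's vertical pivot axis at the height of clamp_grip; the lever's hub, 34 mm in diameter, ends 10 mm below it.
- oil_can: Bystander: aluminium can 56 mm in diameter, 110 mm tall, standing; origin under its centre.
- screwdriver: Bystander: screwdriver 180 mm long, lying; handle towards its own -x.
- blank_tray: Bystander: open cardboard tray 70 x 110 x 40 mm; origin under its centre.

How it is judged:
By the outcome, as a careful person would: the job done as asked, in the order asked, and still so for the second after the job is handed in, with the robot touching nothing.
It also fails if it takes over 72 s, if anything falls off the work surface, if the arm or the gripper's body presses on something with over 40 N, if the wrist force passes 120 N, or if a joint passes its speed limit or range.

## Working session

There is one attempt and no reset: what is moved stays moved. The work goes in short steps, Python scripts to look and compute and a shell command to move; the robot and the scene stay as the last step left them, time stands still between calls to the robot, and variables do not carry over. Pictures are saved under pics/ and viewed, at most 10 in all, crops included, and the job is handed in when it is done.

```bash
mkdir -p pics; ls
cat > h.py <<'E'
import numpy as np,cv2
from plant import ctrl,optics,workorder
def ray(cam,px,z):
    c=optics.camera_info(cam);K=np.array(c["intrinsics"]);R=np.array(c["R"]);t=np.array(c["t"])
    o=-R.T@t; d=R.T@np.linalg.inv(K)@np.array([px[1],px[0],1.]); return o+d*(z-o[2])/d[2]
def st():
    s=ctrl.observe();print(round(s['t'],2),np.round(s['position'],1),np.round(s['force'],1),np.round(s['moment'],2),s['finger_gap']);print(np.round(s['orientation'],3).tolist(),np.round(s['joints'],1));return s
E
python3 - <<'E'
from h import *
st()
for c in("top","side"):
    p,d=optics.get_image(c);cv2.imwrite(f"pics/{c}0.png",p[:,:,::-1])
Z=dict(indexer=0,handwheel=75,wheel_knob=151,wheel_window=130,index_table=60,lug=70,stop_dog=0,dog_face=70,clamp_grip=119,clamp_pivot=119,oil_can=0,screwdriver=10,blank_tray=0)
for n,z in Z.items():
  for c in("top","side"):
    for r in optics.landmark_of(c,n)[:2 if n!='wheel_window' else 4]: print(n,c,np.round(r['centre']),round(r['conf'],2),np.round(ray(c,r['centre'],z),0))
st()
E
```

```text
pics
0.0 [ 269.4 -590.9  302.7] [ 0.3 -0.5  0.4] [ 0.03  0.01 -0.01] 85.38757917875992
[[0.91, 0.415, -0.001], [0.415, -0.91, 0.002], [-0.0, -0.003, -1.0]] [64.  35.3 -0.7 81.6  0.5 63.2 -2.3]
indexer top [191. 289.] 0.96 [630.  -7.   0.]
indexer side [196. 256.] 0.75 [628.  -0.   0.]
handwheel top [183. 292.] 0.77 [644. -11.  75.]
handwheel top [157. 310.] 0.4 [712. -55.  75.]
handwheel side [171. 252.] 0.55 [639.  -9.  75.]
wheel_knob top [156. 309.] 0.56 [701. -43. 151.]
wheel_knob side [132. 230.] 0.56 [700. -51. 151.]
wheel_window top [166. 282.] 0.95 [678.  19. 130.]
wheel_window side [155. 234.] 0.64 [678.   4. 130.]
index_table top [172. 198.] 0.6 [668. 231.  60.]
index_table side [250. 218.] 0.74 [669. 222.  60.]
lug top [122. 202.] 0.81 [796. 225.  70.]
lug side [236. 159.] 0.86 [795. 216.  70.]
dog_face top [134. 163.] 0.61 [761. 321.  70.]
dog_face side [285. 162.] 0.61 [750. 330.  70.]
clamp_grip top [221. 387.] 0.91 [ 551. -239.  119.]
clamp_grip side [103. 297.] 0.96 [ 563. -245.  119.]
clamp_pivot top [192. 350.] 0.62 [ 618. -149.  119.]
clamp_pivot top [137. 163.] 0.42 [745. 312. 119.]
clamp_pivot side [120. 273.] 0.91 [ 613. -159.  119.]
oil_can top [137. 333.] 0.77 [ 780. -124.    0.]
oil_can side [121. 272.] 0.73 [ 635. -314.    0.]
oil_can side [157. 210.] 0.56 [ 777. -123.    0.]
screwdriver top [127. 276.] 0.87 [803.  32.  10.]
screwdriver top [240. 225.] 0.64 [494. 158.  10.]
screwdriver side [198. 188.] 0.83 [789.  46.  10.]
blank_tray top [239. 228.] 0.91 [497. 152.   0.]
blank_tray side [256. 299.] 0.57 [503. 164.   0.]
1.4 [ 269.7 -591.4  303.9] [0.9 0.2 0.6] [ 0.04  0.01 -0.03] 85.37902194384321
[[0.91, 0.415, 0.0], [0.415, -0.91, 0.0], [0.0, -0.0, -1.0]] [64.  35.2 -0.7 81.6  0.5 63.2 -2.3]
```

```bash
python3 -c "
import cv2,numpy as np
a=cv2.imread('pics/top0.png')[90:290,120:440];b=cv2.imread('pics/side0.png')[60:340,120:360]
a=cv2.resize(a,(480,300));cv2.imwrite('pics/c0.png',cv2.resize(a,(800,500)))
cv2.imwrite('pics/c1.png',cv2.resize(b,(514,600)))"
```

```text
(no output)
```

View pics/c0.png

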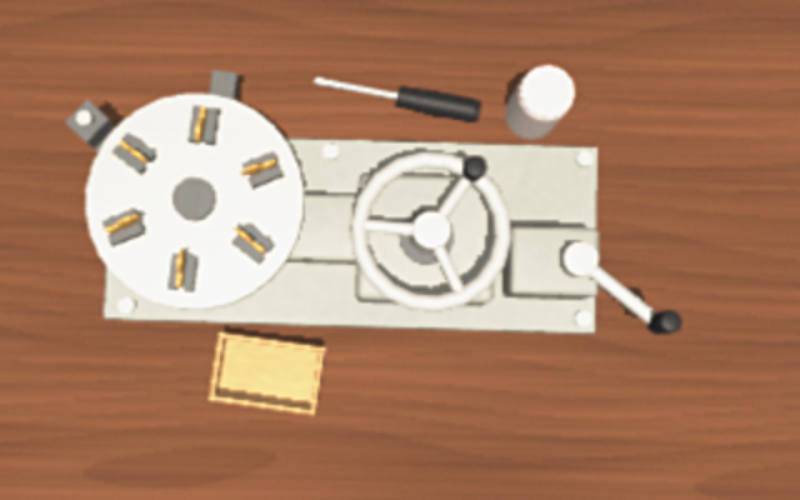

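View pics/c1.png

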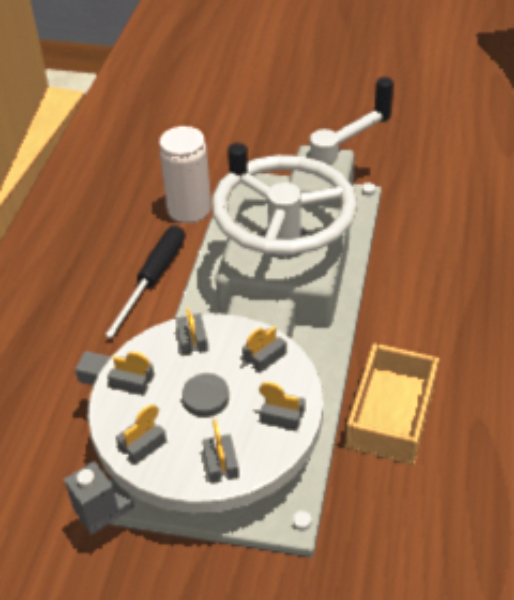

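The top crop shows the wheel hub at about (432,230) with the knob at (474,167), the lug at (224,83) and the dog at (88,122). The clamp grip is at (665,321) and its pivot at (581,258). The side view agrees. Next I'll refine the wheel geometry from depth.

```bash
cat >> h.py <<'E'
from scipy.optimize import least_squares
def cloud(cam):
    p,d=optics.get_image(cam);c=optics.camera_info(cam);K=np.array(c["intrinsics"]);R=np.array(c["R"]);t=np.array(c["t"])
    v,u=np.nonzero(d);z=d[v,u];X=np.stack([(u-K[0,2])/K[0,0]*z,(v-K[1,2])/K[1,1]*z,z],1)
    return (X-t)@R,p[v,u]
def band(P,lo,hi,c,r): return P[(P[:,2]>lo)&(P[:,2]<hi)&(np.hypot(*(P[:,:2]-c).T)<r)]
def wheel(cam):
    P,_=cloud(cam);c=np.array([638,-8.])
    Q=band(P,120,142,c,100);Q=Q[np.hypot(*(Q[:,:2]-c).T)>50]
    f=least_squares(lambda q:np.hypot(*(Q[:,:2]-q).T)-70,c,loss='soft_l1',f_scale=3).x
    k=np.median(band(P,156,175,c,110)[:,:2],0)
    return f,k,np.degrees(np.arctan2(*(k-f)[::-1])),len(Q),P
E
python3 - <<'E'
from h import *
print(ctrl.tcp_to_tips)
for c in("top","side"):
    f,k,a,n,P=wheel(c);print(c,f,k,a,n)
    for lo,hi,cc,r in((138,155,(553,-242),40),(100,116,(616,-154),25),(140,150,f,22),(60,95,(668,230),100),(50,90,(797,221),25),(30,90,(760,330),40)):
        Q=band(P,lo,hi,np.array(cc),r);print(lo,len(Q),np.round(np.mean(Q,0),1),np.round(np.ptp(Q,axis=0),0) if len(Q) else'')
E
```

```text
72.6
top [638.65716222  -5.88201985] [696.71916871 -44.38266808] -33.54817415474046 1173
138 67 [ 557.3 -233.8  144.6] [19. 19. 11.]
100 167 [ 616.8 -156.5  109.2] [34. 38. 14.]
140 170 [639.4  -6.  145. ] [34. 33.  9.]
60 3853 [666.1 229.8  83.6] [199. 198.  19.]
50 97 [788.  210.6  82.1] [32. 40. 11.]
30 197 [741.  324.2  79.5] [45. 67. 41.]
side [6.36871137e+02 1.26430629e-01] [694.93261339 -38.65650064] -33.741466800809 1140
138 46 [ 554.8 -229.7  143.9] [19. 19. 10.]
100 130 [ 615.8 -150.9  108.6] [35. 37. 14.]
140 147 [637.2  -1.9 144.6] [34. 35.  9.]
60 4667 [665.3 239.6  84. ] [199. 200.  16.]
50 153 [789.5 213.1  78.8] [31. 36. 23.]
30 640 [738.8 335.3  71.2] [48. 73. 51.]
```

```bash
python3 -m pendant '{"travel":[[0,0,0],[0,0,0],[0,0,0],[0,0,0]],"angular":[[0,0,6.13],[0,0,6.13],[0,0,6.13],[0,0,6.13]]}' 1 40
python3 -m pendant '{"travel":[[1.66,-3.06,0],[1.66,-3.06,0],[1.66,-3.06,0],[1.66,-3.06,0],[1.66,-3.06,0]],"angular":[[0,0,0],[0,0,0],[0,0,0],[0,0,0],[0,0,0]]}'
python3 -m pendant '{"travel":[[1.66,-3.06,0],[1.66,-3.06,0],[1.66,-3.06,0],[1.66,-3.06,0],[1.66,-3.06,0]],"angular":[[0,0,0],[0,0,0],[0,0,0],[0,0,0],[0,0,0]]}'
python3 -m pendant '{"travel":[[1.66,-3.06,0],[1.66,-3.06,0],[1.66,-3.06,0],[1.66,-3.06,0],[1.66,-3.06,0]],"angular":[[0,0,0],[0,0,0],[0,0,0],[0,0,0],[0,0,0]]}'
python3 -c "from h import *;st()"
```

```text
t: 1.83
position: [269.7, -591.4, 303.9]
orientation: [[1.0, -0.005, 0.0], [-0.005, -1.0, 0.0], [0.0, -0.0, -1.0]]
force: [0.4, -0.2, 0.8]
finger_gap: 38.9
gripper_force: 0.0
t: 2.25
position: [353.3, -436.9, 304.1]
orientation: [[1.0, -0.0, 0.0], [-0.0, -1.0, -0.0], [0.0, 0.0, -1.0]]
force: [0.3, -0.0, 0.3]
finger_gap: -0.3
gripper_force: 0.0
t: 2.67
position: [436.4, -283.9, 304.3]
orientation: [[1.0, -0.0, 0.001], [-0.0, -1.0, -0.0], [0.001, 0.0, -1.0]]
force: [1.0, 0.1, 1.0]
finger_gap: 0.1
gripper_force: 0.0
t: 3.08
position: [519.4, -130.8, 304.3]
orientation: [[1.0, -0.0, 0.001], [-0.0, -1.0, -0.0], [0.001, 0.0, -1.0]]
force: [1.2, 0.1, -0.8]
finger_gap: 0.0
gripper_force: 0.0
3.08 [ 519.4 -130.8  304.3] [ 1.2  0.1 -0.8] [-0.05 -0.06 -0.03] 0.04206203617345271
[[1.0, -0.0, 0.001], [-0.0, -1.0, -0.0], [0.001, 0.0, -1.0]] [ 10.1  25.    2.4 100.7  -1.3  54.3 -76.9]
```

```bash
python3 -m pendant '{"travel":[[1.66,-3.02,0],[1.66,-3.02,0],[1.66,-3.02,0],[1.66,-3.02,0],[1.66,-3.02,0]],"angular":[[0,0,0],[0,0,0],[0,0,0],[0,0,0],[0,0,0]]}'
python3 -m pendant '{"travel":[[0,0,2.6],[0,0,2.6],[0,0,2.5],[0,0,0]],"angular":[[0,0,0],[0,0,0],[0,0,0],[0,0,0]]}'
python3 - <<'E'
from h import *
st()
for c in("top","side"):
    p,d=optics.get_image(c);cv2.imwrite(f"pics/{c}1.png",p[:,:,::-1])
a=cv2.imread('pics/top1.png')[130:250,230:350];b=cv2.imread('pics/side1.png')[110:230,190:310]
cv2.imwrite('pics/c2.png',np.hstack([cv2.resize(x,(400,400)) for x in(a,b)]))
E
```

```text
t: 3.5
position: [602.4, 20.2, 304.2]
orientation: [[1.0, -0.0, 0.0], [-0.0, -1.0, 0.0], [0.0, -0.0, -1.0]]
force: [0.3, 0.3, 0.1]
finger_gap: 0.1
gripper_force: 0.0
t: 3.83
position: [598.9, 18.8, 221.9]
orientation: [[1.0, 0.001, -0.011], [0.001, -1.0, -0.001], [-0.011, 0.001, -1.0]]
force: [-0.6, -0.1, -0.9]
finger_gap: -0.0
gripper_force: 0.0
3.83 [598.9  18.8 221.9] [-0.6 -0.1 -0.9] [-0.01  0.07 -0.02] -0.004563051728233454
[[1.0, 0.001, -0.011], [0.001, -1.0, -0.001], [-0.011, 0.001, -1.0]] [ -4.7  35.9   1.3  95.6  -1.   49.2 -92.9]
```

View pics/c2.png

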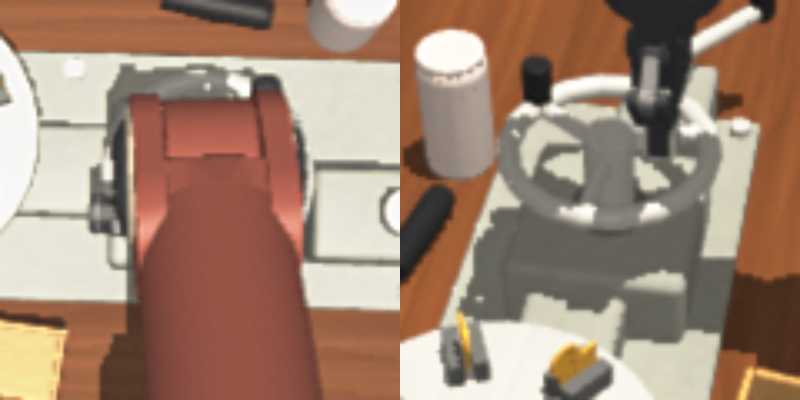

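The tips show at crop (660,152) in the side view, just above the target window, with the hub to their left. I'll check the tip projection against the calibration.

```bash
python3 - <<'E'
from h import *
s=st()
c=optics.camera_info("side");K,R,t=[np.array(c[k]) for k in("intrinsics","R","t")]
for X in((600,19,149),(612,19,149),(588,19,149),(600,33,149),(602.2,19.8,130),(638,-4,144)):
    q=K@(R@np.array(X)+t);q=q/q[2];print(X,q[:2].round(1),'crop',((q[0]-190)/.3+400).round(),((q[1]-110)/.3).round())
P,_=cloud("side");Q=band(P,146,170,np.array([600,19]),40);print(len(Q),Q.min(0),Q.max(0),np.median(Q,0))
E
python3 -m pendant '{"travel":[[0,0,0]],"angular":[[0,0,0]]}'
```

```text
3.93 [601.6  18.5 226.7] [-0.2  0.4 -0. ] [-0.04 -0.03  0.02] 0.2768039854561763
[[1.0, -0.0, -0.001], [-0.0, -1.0, -0.0], [-0.001, 0.0, -1.0]] [ -4.7  35.6   1.3  95.2  -1.   49.3 -92.9]
(600, 19, 149) [267.1 157.1] crop 657.0 157.0
(612, 19, 149) [261.7 156.5] crop 639.0 155.0
(588, 19, 149) [272.4 157.7] crop 675.0 159.0
(600, 33, 149) [266.  161.2] crop 653.0 171.0
(602.2, 19.8, 130) [265.9 163.6] crop 653.0 179.0
(638, -4, 144) [252.1 150.3] crop 607.0 134.0
48 [589.11014269  -7.91115416 146.08309697] [631.52528436  32.69379475 169.71566423] [601.25032226  25.02929129 163.32792131]
t: 4.07
position: [602.9, 18.4, 229.0]
orientation: [[1.0, -0.001, 0.004], [-0.001, -1.0, 0.0], [0.004, -0.0, -1.0]]
force: [-0.6, 0.2, -0.3]
finger_gap: -0.0
gripper_force: 0.0
```

```bash
python3 -m pendant '{"travel":[[0,0,1.0],[0,0,1.2],[0,0,1.2],[0,0,1.2],[0,0,0.5]],"angular":[[0,0,0],[0,0,0],[0,0,0],[0,0,0],[0,0,0]]}'
python3 -m pendant '{"travel":[[0,0,0],[0,0,0],[0,0,0]],"angular":[[0,0,0],[0,0,0],[0,0,0]]}'
```

```text
t: 4.48
position: [601.3, 18.5, 174.9]
orientation: [[1.0, -0.0, -0.001], [-0.0, -1.0, 0.0], [-0.001, -0.0, -1.0]]
force: [0.2, -0.2, -0.4]
finger_gap: -0.1
gripper_force: 0.0
t: 4.73
position: [602.4, 18.6, 176.9]
orientation: [[1.0, -0.0, 0.002], [-0.0, -1.0, 0.0], [0.002, -0.0, -1.0]]
force: [-0.1, 0.2, 0.4]
finger_gap: 0.0
gripper_force: 0.0
```

```bash
python3 -m pendant '{"travel":[[-0.58,1.15,0],[-0.15,1.11,0],[0,0,0]],"angular":[[0,0,0],[0,0,0],[0,0,0]]}'
python3 -c "
from h import *
st();print(wheel('side')[:4])"
```

```text
t: 4.98
position: [593.8, -6.5, 176.4]
orientation: [[1.0, -0.004, -0.0], [-0.004, -1.0, -0.0], [-0.0, 0.0, -1.0]]
force: [-0.4, -0.0, 0.8]
finger_gap: 0.1
gripper_force: 0.6
4.98 [593.8  -6.5 176.4] [-0.4 -0.   0.8] [ 0.22  0.18 -0.01] 0.12185688240067043
[[1.0, -0.004, -0.0], [-0.004, -1.0, -0.0], [-0.0, 0.0, -1.0]] [ -2.1  38.6   1.1  99.2  -0.9  42.2 -90.8]
(array([ 6.36587459e+02, -4.03767412e-01]), array([690.76465811, -31.66726335]), np.float64(-29.98752597655692), 1017)
```

```bash
python3 -m pendant '{"travel":[[0.15,1.11,0],[0.43,1.04,0],[0.68,0.89,0],[0.89,0.68,0],[1.04,0.43,0]],"angular":[[0,0,0],[0,0,0],[0,0,0],[0,0,0],[0,0,0]]}'
python3 -m pendant '{"travel":[[0,0,0]],"angular":[[0,0,0]]}'
python3 -c "
from h import *
st();print(wheel('side')[:4])"
```

```text
t: 5.45
position: [621.6, -41.1, 174.2]
orientation: [[1.0, 0.003, -0.015], [0.003, -1.0, 0.008], [-0.015, -0.008, -1.0]]
force: [-10.0, 6.4, 0.0]
finger_gap: -0.2
gripper_force: 5.3
t: 5.53
position: [624.4, -44.2, 174.5]
orientation: [[1.0, 0.001, -0.008], [0.001, -1.0, 0.003], [-0.008, -0.003, -1.0]]
force: [-4.2, 2.3, 0.5]
finger_gap: -0.4
gripper_force: 1.8
5.53 [624.4 -44.2 174.5] [-4.2  2.3  0.5] [0.44 0.69 0.03] -0.4196538183974565
[[1.0, 0.001, -0.008], [0.001, -1.0, 0.003], [-0.008, -0.003, -1.0]] [  1.8  41.2   0.6  93.4  -0.7  45.8 -87.2]
(array([ 6.36994891e+02, -3.46532313e-01]), array([688.44609952,  28.43481234]), np.float64(29.22225809766029), 963)
```

```bash
python3 -m pendant '{"travel":[[1.11,0.15,0],[1.11,-0.15,0],[1.04,-0.43,0],[0.89,-0.68,0],[0.68,-0.89,0]],"angular":[[0,0,0],[0,0,0],[0,0,0],[0,0,0],[0,0,0]]}'
python3 -m pendant '{"travel":[[0.43,-1.04,0],[0.15,-1.11,0],[-0.15,-1.11,0],[0,0,0]],"angular":[[0,0,0],[0,0,0],[0,0,0],[0,0,0]]}'
cat >> h.py <<'E'
def table(c):
    optics.get_image(c);ax=np.array([666,234.])
    for n in("lug","dog_face"):
        for r in optics.landmark_of(c,n)[:1]:
            X=ray(c,r['centre'],72)[:2];print(c,n,round(r['conf'],2),X.round(0),np.degrees(np.arctan2(*(X-(ax+([0,-5] if c=='top' else [0,4])))[::-1])).round(1))
E
python3 -c "
from h import *
st();print(wheel('side')[:4]);table('side');table('top')"
```

```text
t: 6.0
position: [668.5, -33.2, 173.7]
orientation: [[1.0, -0.005, -0.018], [-0.005, -1.0, -0.011], [-0.018, 0.011, -1.0]]
force: [-11.2, -7.3, 1.3]
finger_gap: 0.2
gripper_force: 5.4
t: 6.33
position: [678.4, -0.0, 175.1]
orientation: [[1.0, -0.004, -0.001], [-0.004, -1.0, -0.011], [-0.001, 0.011, -1.0]]
force: [0.1, -5.1, -1.8]
finger_gap: 0.3
gripper_force: 2.7
6.33 [678.4  -0.  175.1] [ 0.1 -5.1 -1.8] [-1.17 -0.16  0.  ] 0.2529328025905965
[[1.0, -0.004, -0.001], [-0.004, -1.0, -0.011], [-0.001, 0.011, -1.0]] [ -3.   45.1   1.7  84.1  -0.7  50.8 -91.6]
(array([ 6.36955394e+02, -3.90337011e-01]), array([580.91641193,  26.59555922]), np.float64(154.28658989581734), 910)
side lug 0.71 [785. 283.] 20.6
side dog_face 0.59 [748. 337.] 50.3
top lug 0.95 [787. 287.] 25.6
top dog_face 0.52 [757. 318.] 44.6
```

```bash
python3 -m pendant '{"travel":[[-0.43,-1.04,0],[-0.68,-0.89,0],[-0.89,-0.68,0],[-1.04,-0.43,0],[-1.11,-0.15,0]],"angular":[[0,0,0],[0,0,0],[0,0,0],[0,0,0],[0,0,0]]}'
python3 -m pendant '{"travel":[[0,0,0],[0,0,0]],"angular":[[0,0,0],[0,0,0]]}'
python3 -c "
from h import *
st();print(wheel('side')[:4]);table('side');table('top')
p,_=optics.get_image('top');cv2.imwrite('pics/c3.png',cv2.resize(p[90:220,140:260,::-1],(550,600)))"
```

```text
t: 7.1
position: [645.6, 32.8, 178.9]
orientation: [[1.0, -0.004, 0.024], [-0.004, -1.0, -0.008], [0.025, 0.008, -1.0]]
force: [13.9, -4.2, -0.1]
finger_gap: 0.2
gripper_force: 6.2
t: 7.27
position: [641.7, 36.5, 178.6]
orientation: [[1.0, -0.002, 0.013], [-0.002, -1.0, -0.002], [0.013, 0.002, -1.0]]
force: [5.2, -0.3, 1.7]
finger_gap: 0.1
gripper_force: 2.1
7.27 [641.7  36.5 178.6] [ 5.2 -0.3  1.7] [-0.15 -0.95  0.03] 0.12722558788616672
[[1.0, -0.002, 0.013], [-0.002, -1.0, -0.002], [0.013, 0.002, -1.0]] [ -6.1  41.8   1.5  91.2  -1.1  46.3 -94.4]
(array([ 6.36907483e+02, -5.27515424e-01]), array([600.19780813, -49.58795255]), np.float64(-126.80582448592695), 1016)
side lug 0.79 [768. 308.] 34.5
side dog_face 0.55 [755. 333.] 46.7
top lug 0.85 [772. 306.] 35.9
top dog_face 0.45 [758. 321.] 45.1
```

View pics/c3.png

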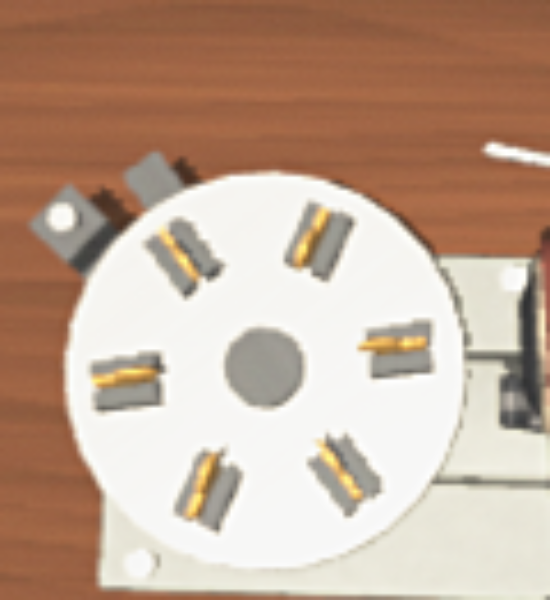

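```bash
python3 -m pendant '{"travel":[[-1.11,0.15,0],[-0.52,0.21,0],[-0.52,0.22,0],[-0.316,0.201,0],[-0.297,0.228,0]],"angular":[[0,0,0],[0,0,0],[0,0,0],[0,0,0],[0,0,0]]}'
python3 -m pendant '{"travel":[[0,0,0],[0,0,0],[0,0,0]],"angular":[[0,0,0],[0,0,0],[0,0,0]]}'
python3 -c "
from h import *
st();table('side');table('top')"
```

```text
t: 8.08
position: [616.3, 30.7, 179.2]
orientation: [[1.0, 0.001, 0.019], [0.001, -1.0, 0.003], [0.019, -0.003, -1.0]]
force: [9.0, 5.3, 0.8]
finger_gap: -0.1
gripper_force: 4.1
t: 8.33
position: [614.3, 30.5, 178.5]
orientation: [[1.0, 0.001, 0.013], [0.001, -1.0, 0.003], [0.013, -0.003, -1.0]]
force: [5.2, 3.3, 3.8]
finger_gap: 0.1
gripper_force: 2.8
8.33 [614.3  30.5 178.5] [5.2 3.3 3.8] [ 0.66 -1.03  0.1 ] 0.06305207030330517
[[1.0, 0.001, 0.013], [0.001, -1.0, 0.003], [0.013, -0.003, -1.0]] [ -5.5  39.8   1.1  96.   -1.2  43.4 -93.7]
side lug 0.67 [500. 222.] -174.6
side dog_face 0.96 [755. 327.] 45.0
top lug 0.66 [768. 318.] 41.1
top dog_face 0.78 [753. 324.] 47.3
```

```bash
python3 -m pendant '{"travel":[[-0.276,0.253,0],[-0.253,0.276,0],[0,0,0]],"angular":[[0,0,0],[0,0,0],[0,0,0]]}'
python3 -m pendant '{"travel":[[-0.228,0.297,0],[0,0,0],[0,0,0]],"angular":[[0,0,0],[0,0,0],[0,0,0]]}'
python3 -m pendant '{"travel":[[-0.201,0.316,0],[0,0,0],[0,0,0]],"angular":[[0,0,0],[0,0,0],[0,0,0]]}'
```

```text
t: 8.88
position: [608.9, 25.4, 178.4]
orientation: [[1.0, 0.001, 0.013], [0.001, -1.0, 0.003], [0.013, -0.003, -1.0]]
force: [5.1, 3.9, 2.2]
finger_gap: 0.0
gripper_force: 2.8
t: 9.13
position: [605.9, 22.8, 178.0]
orientation: [[1.0, 0.002, 0.011], [0.002, -1.0, 0.004], [0.011, -0.004, -1.0]]
force: [3.6, 4.3, 1.0]
finger_gap: 0.2
gripper_force: 2.6
t: 9.38
position: [604.0, 20.1, 177.9]
orientation: [[1.0, 0.002, 0.011], [0.002, -1.0, 0.004], [0.011, -0.004, -1.0]]
force: [3.8, 6.0, 2.7]
finger_gap: -0.1
gripper_force: 2.8
```

```bash
python3 -m pendant '{"travel":[[-0.173,0.333,0],[0,0,0],[0,0,0]],"angular":[[0,0,0],[0,0,0],[0,0,0]]}'
python3 -m pendant '{"travel":[[-0.143,0.346,0],[0,0,0],[0,0,0]],"angular":[[0,0,0],[0,0,0],[0,0,0]]}'
python3 -c "
from h import *
st();table('side');table('top')
p,_=optics.get_image('top');cv2.imwrite('pics/c4.png',cv2.resize(p[100:160,140:220,::-1],(800,600)))"
```

```text
t: 9.63
position: [603.6, 19.7, 178.1]
orientation: [[1.0, 0.004, 0.015], [0.004, -1.0, 0.008], [0.015, -0.008, -1.0]]
force: [7.5, 8.1, -0.1]
finger_gap: 0.1
gripper_force: 4.8
t: 9.88
position: [603.3, 19.2, 178.2]
orientation: [[1.0, 0.006, 0.018], [0.006, -1.0, 0.012], [0.018, -0.012, -1.0]]
force: [9.3, 12.0, -1.4]
finger_gap: 0.2
gripper_force: 6.9
9.88 [603.3  19.2 178.2] [ 9.3 12.  -1.4] [ 2.55 -1.89  0.1 ] 0.17110833713884702
[[1.0, 0.006, 0.018], [0.006, -1.0, 0.012], [0.018, -0.012, -1.0]] [ -3.9  38.9   0.5  98.2  -1.4  41.9 -92.2]
side lug 0.85 [746. 322.] 46.6
side dog_face 0.68 [ 566. -296.] -100.6
top lug 0.84 [762. 321.] 43.9
top dog_face 0.56 [755. 322.] 46.1
```

View pics/c4.png

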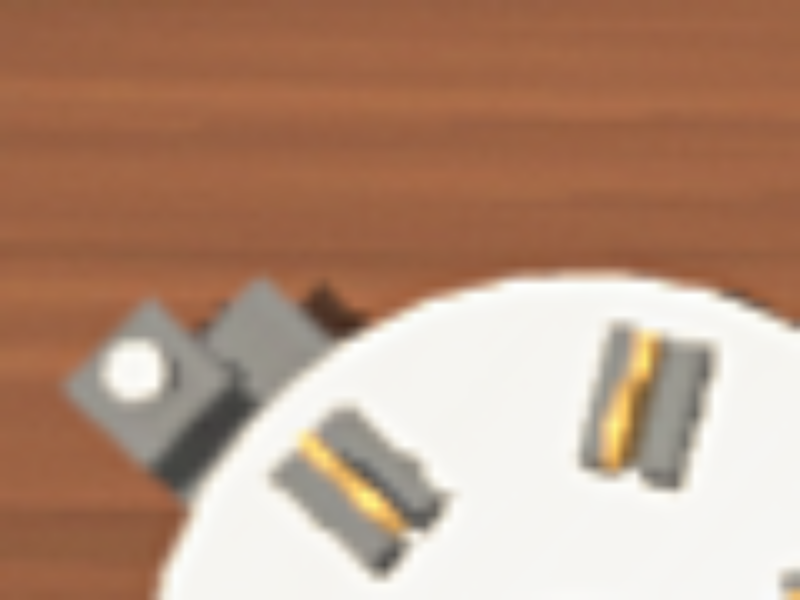

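Lug and dog are touching (seam at about (240,380) in the crop) and the motion has stopped. I'll press slightly more, then back off across the window to the trailing spoke.

```bash
python3 -m pendant '{"travel":[[-0.113,0.358,0],[0,0,0],[0,0,0],[0,0,0]],"angular":[[0,0,0],[0,0,0],[0,0,0],[0,0,0]]}'
python3 -m pendant '{"travel":[[0.43,-1.04,0],[0.68,-0.89,0],[0.89,-0.68,0],[0.52,-0.24,0],[0.0,0,0]],"angular":[[0,0,0],[0,0,0],[0,0,0],[0,0,0],[0,0,0]]}'
python3 -m pendant '{"travel":[[0,0,0],[0,0,0]],"angular":[[0,0,0],[0,0,0]]}'
python3 -c "
from h import *
st();print(wheel('side')[:4])"
```

```text
t: 10.57
position: [603.1, 18.7, 178.3]
orientation: [[1.0, 0.009, 0.02], [0.009, -1.0, 0.016], [0.02, -0.016, -1.0]]
force: [10.4, 16.9, -4.0]
finger_gap: -0.4
gripper_force: 9.0
t: 10.98
position: [622.0, 35.3, 175.7]
orientation: [[1.0, -0.0, 0.001], [-0.0, -1.0, -0.001], [0.001, 0.001, -1.0]]
force: [1.2, 0.8, 0.3]
finger_gap: -0.1
gripper_force: 0.0
t: 11.15
position: [620.6, 34.1, 175.7]
orientation: [[1.0, -0.002, -0.001], [-0.002, -1.0, -0.001], [-0.001, 0.001, -1.0]]
force: [-0.2, -0.5, -0.0]
finger_gap: -0.2
gripper_force: 0.0
11.15 [620.6  34.1 175.7] [-0.2 -0.5 -0. ] [ 0.    0.01 -0.03] -0.15298609775893682
[[1.0, -0.002, -0.001], [-0.002, -1.0, -0.001], [-0.001, 0.001, -1.0]] [ -6.   40.7   1.4  94.4  -1.1  44.9 -94.3]
(array([637.0633238 ,  -0.70289965]), array([610.32965979,  50.88869588]), np.float64(117.39222705915671), 1017)
```

```bash
python3 -m pendant '{"travel":[[0.45,-0.14,0],[0.45,-0.12,0],[0,0,0],[0,0,0]],"angular":[[0,0,0],[0,0,0],[0,0,0],[0,0,0]]}'
python3 -m pendant '{"travel":[[0.372,-0.049,0],[0,0,0],[0,0,0]],"angular":[[0,0,0],[0,0,0],[0,0,0]]}'
python3 -m pendant '{"travel":[[0.28,-0.016,0],[0,0,0],[0,0,0]],"angular":[[0,0,0],[0,0,0],[0,0,0]]}'
```

```text
t: 11.53
position: [630.5, 38.3, 175.9]
orientation: [[1.0, 0.0, 0.0], [0.0, -1.0, 0.0], [0.0, -0.0, -1.0]]
force: [0.5, -0.0, -0.1]
finger_gap: -0.2
gripper_force: 0.0
t: 11.78
position: [634.0, 38.7, 175.9]
orientation: [[1.0, -0.0, 0.0], [-0.0, -1.0, 0.0], [0.0, -0.0, -1.0]]
force: [0.8, -0.4, -0.0]
finger_gap: -0.2
gripper_force: 0.0
t: 12.03
position: [636.8, 38.8, 175.9]
orientation: [[1.0, -0.0, 0.0], [-0.0, -1.0, 0.0], [0.0, -0.0, -1.0]]
force: [0.6, 0.3, -0.6]
finger_gap: -0.4
gripper_force: 0.0
```

```bash
python3 -m pendant '{"travel":[[0.2,0.0,0],[0,0,0],[0,0,0]],"angular":[[0,0,0],[0,0,0],[0,0,0]]}'
python3 -m pendant '{"travel":[[0.2,0.016,0],[0,0,0],[0,0,0]],"angular":[[0,0,0],[0,0,0],[0,0,0]]}'
python3 -m pendant '{"travel":[[0.2,0.02,0],[0,0,0],[0,0,0]],"angular":[[0,0,0],[0,0,0],[0,0,0]]}'
```

```text
t: 12.28
position: [638.8, 38.8, 175.9]
orientation: [[1.0, -0.0, 0.0], [-0.0, -1.0, 0.0], [0.0, -0.0, -1.0]]
force: [-0.3, 0.0, 0.6]
finger_gap: -0.3
gripper_force: 0.0
t: 12.53
position: [640.8, 38.6, 175.9]
orientation: [[1.0, -0.0, 0.0], [-0.0, -1.0, 0.0], [0.0, -0.0, -1.0]]
force: [-0.2, 0.4, -0.2]
finger_gap: 0.1
gripper_force: 0.0
t: 12.78
position: [642.8, 38.5, 175.9]
orientation: [[1.0, -0.0, 0.0], [-0.0, -1.0, 0.0], [0.0, -0.0, -1.0]]
force: [-0.5, -0.3, -0.2]
finger_gap: -0.2
gripper_force: 0.0
```

```bash
python3 -m pendant '{"travel":[[0.2,0.03,0],[0,0,0],[0,0,0]],"angular":[[0,0,0],[0,0,0],[0,0,0]]}' | grep -E "pos|force:"
python3 -m pendant '{"travel":[[0.15,0.03,0],[0,0,0],[0,0,0]],"angular":[[0,0,0],[0,0,0],[0,0,0]]}'| grep -E "pos|force:"
python3 -m pendant '{"travel":[[0.1,0.03,0],[0,0,0],[0,0,0]],"angular":[[0,0,0],[0,0,0],[0,0,0]]}'| grep -E "pos|force:"
```

```text
position: [644.8, 38.1, 176.0]
force: [0.1, 0.5, 0.2]
gripper_force: 0.0
position: [646.2, 37.8, 175.9]
force: [0.0, 0.3, -0.3]
gripper_force: 0.0
position: [647.2, 37.5, 175.9]
force: [0.4, 0.7, -0.0]
gripper_force: 0.0
```

```bash
python3 -m pendant '{"travel":[[0.2,0.05,0],[0,0,0],[0,0,0]],"angular":[[0,0,0],[0,0,0],[0,0,0]]}' | grep -E "pos|force:"
python3 -m pendant '{"travel":[[0.15,0.05,0],[0,0,0],[0,0,0]],"angular":[[0,0,0],[0,0,0],[0,0,0]]}'| grep -E "pos|force:"
python3 -c "
from h import *
p,_=optics.get_image('side');cv2.imwrite('pics/c5.png',cv2.resize(p[100:220,180:330,::-1],(750,600)))"
```

```text
position: [648.4, 37.3, 175.7]
force: [-2.5, -0.1, 0.4]
gripper_force: 1.3
position: [648.8, 37.2, 175.6]
force: [-6.0, 0.9, 2.5]
gripper_force: 2.6
```

View pics/c5.png

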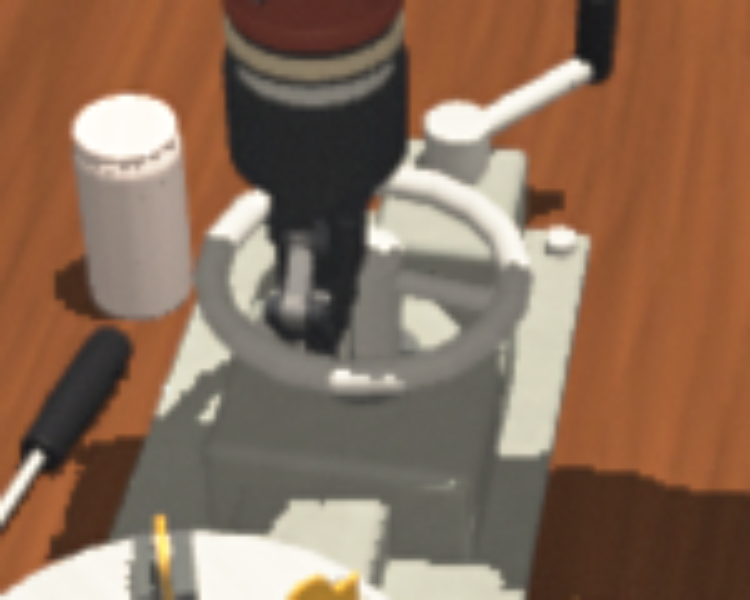

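Contact with the trailing spoke is at measured TCP (648.5, 37.2), which is the reference. The picture shows the fingers in the window at about (315,340). Now the first clockwise turn, commanded as a closed circle.

```bash
f(){ grep -E "pos|force:"; }; Z='"angular":'
python3 -m pendant '{"travel":[[1.04,0.43,0],[0.89,0.68,0],[0.68,0.89,0],[0.43,1.04,0],[0.15,1.11,0]],"angular":[[0,0,0],[0,0,0],[0,0,0],[0,0,0],[0,0,0]]}'|f
python3 -m pendant '{"travel":[[-0.15,1.11,0],[-0.43,1.04,0],[-0.68,0.89,0],[-0.89,0.68,0],[-1.04,0.43,0]],"angular":[[0,0,0],[0,0,0],[0,0,0],[0,0,0],[0,0,0]]}'|f
python3 -m pendant '{"travel":[[-1.11,0.15,0],[-1.11,-0.15,0],[-1.04,-0.43,0],[-0.89,-0.68,0],[-0.68,-0.89,0]],"angular":[[0,0,0],[0,0,0],[0,0,0],[0,0,0],[0,0,0]]}'|f
python3 -m pendant '{"travel":[[-0.43,-1.04,0],[-0.15,-1.11,0],[0.15,-1.11,0],[0.43,-1.04,0],[0.68,-0.89,0]],"angular":[[0,0,0],[0,0,0],[0,0,0],[0,0,0],[0,0,0]]}'|f
python3 -m pendant '{"travel":[[0.89,-0.68,0],[1.04,-0.43,0],[1.11,-0.15,0],[1.11,0.15,0],[0,0,0]],"angular":[[0,0,0],[0,0,0],[0,0,0],[0,0,0],[0,0,0]]}'|f
python3 -m pendant '{"travel":[[0,0,0],[0,0,0],[0,0,0]],"angular":[[0,0,0],[0,0,0],[0,0,0]]}'
python3 -c "
from h import *
table('side');table('top')"
```

```text
position: [680.2, 4.1, 174.2]
force: [-4.5, 14.1, -1.8]
gripper_force: 5.6
position: [656.4, -40.5, 177.2]
force: [10.5, 6.0, -2.2]
gripper_force: 5.5
position: [612.0, -32.3, 180.5]
force: [11.1, -9.6, 2.2]
gripper_force: 6.1
position: [608.3, 16.2, 176.2]
force: [-5.5, -10.7, 1.0]
gripper_force: 5.3
position: [647.7, 35.9, 174.2]
force: [-7.8, 0.3, 0.4]
gripper_force: 3.0
t: 16.42
position: [647.9, 36.4, 174.3]
orientation: [[1.0, -0.0, -0.008], [-0.0, -1.0, -0.0], [-0.008, 0.0, -1.0]]
force: [-6.1, 0.2, -0.6]
finger_gap: 0.1
gripper_force: 2.3
side lug 0.8 [791. 202.] -16.2
side dog_face 0.83 [748. 329.] 47.9
top lug 0.76 [791. 211.] -8.4
top dog_face 0.63 [754. 316.] 44.5
```

```bash
f(){ grep -E "pos|force:"; }
python3 -m pendant '{"travel":[[1.04,0.43,0],[0.89,0.68,0],[0.68,0.89,0],[0.43,1.04,0],[0.15,1.11,0]],"angular":[[0,0,0],[0,0,0],[0,0,0],[0,0,0],[0,0,0]]}'|f
python3 -m pendant '{"travel":[[-0.15,1.11,0],[-0.43,1.04,0],[-0.68,0.89,0],[-0.89,0.68,0],[-1.04,0.43,0]],"angular":[[0,0,0],[0,0,0],[0,0,0],[0,0,0],[0,0,0]]}'|f
python3 -m pendant '{"travel":[[-1.11,0.15,0],[-1.11,-0.15,0],[-1.04,-0.43,0],[-0.89,-0.68,0],[-0.68,-0.89,0]],"angular":[[0,0,0],[0,0,0],[0,0,0],[0,0,0],[0,0,0]]}'|f
python3 -m pendant '{"travel":[[-0.43,-1.04,0],[-0.15,-1.11,0],[0.15,-1.11,0],[0.43,-1.04,0],[0.68,-0.89,0]],"angular":[[0,0,0],[0,0,0],[0,0,0],[0,0,0],[0,0,0]]}'|f
python3 -m pendant '{"travel":[[0.89,-0.68,0],[1.04,-0.43,0],[1.11,-0.15,0],[1.11,0.15,0]],"angular":[[0,0,0],[0,0,0],[0,0,0],[0,0,0]]}'|f
python3 -m pendant '{"travel":[[0,0,0],[0,0,0],[0,0,0]],"angular":[[0,0,0],[0,0,0],[0,0,0]]}'
python3 -c "
from h import *
table('side');table('top')"
```

```text
position: [680.1, 4.2, 174.0]
force: [-4.5, 13.0, -1.6]
gripper_force: 5.7
position: [656.4, -40.5, 177.1]
force: [9.7, 8.5, -2.3]
gripper_force: 5.5
position: [612.0, -32.3, 180.5]
force: [11.1, -8.9, 3.4]
gripper_force: 6.1
position: [608.3, 16.2, 176.2]
force: [-6.2, -11.9, -0.5]
gripper_force: 5.3
position: [643.6, 35.4, 173.9]
force: [-16.7, 1.5, 5.8]
gripper_force: 7.9
t: 18.97
position: [647.9, 36.4, 174.3]
orientation: [[1.0, -0.001, -0.008], [-0.001, -1.0, -0.0], [-0.008, 0.0, -1.0]]
force: [-5.2, -0.1, -0.5]
finger_gap: -0.2
gripper_force: 2.3
side lug 0.97 [701. 114.] -74.3
side dog_face 0.77 [749. 331.] 48.1
top lug 0.91 [710. 115.] -68.9
```

```bash
f(){ grep -E "pos|force:"; }
python3 -m pendant '{"travel":[[1.04,0.43,0],[0.89,0.68,0],[0.68,0.89,0],[0.43,1.04,0],[0.15,1.11,0]],"angular":[[0,0,0],[0,0,0],[0,0,0],[0,0,0],[0,0,0]]}'|f
python3 -m pendant '{"travel":[[-0.15,1.11,0],[-0.43,1.04,0],[-0.68,0.89,0],[-0.89,0.68,0],[-1.04,0.43,0]],"angular":[[0,0,0],[0,0,0],[0,0,0],[0,0,0],[0,0,0]]}'|f
python3 -m pendant '{"travel":[[-1.11,0.15,0],[-1.11,-0.15,0],[-1.04,-0.43,0],[-0.89,-0.68,0],[-0.68,-0.89,0]],"angular":[[0,0,0],[0,0,0],[0,0,0],[0,0,0],[0,0,0]]}'|f
python3 -m pendant '{"travel":[[-0.43,-1.04,0],[-0.15,-1.11,0],[0.15,-1.11,0],[0.43,-1.04,0],[0.68,-0.89,0]],"angular":[[0,0,0],[0,0,0],[0,0,0],[0,0,0],[0,0,0]]}'|f
python3 -m pendant '{"travel":[[0.89,-0.68,0],[0.52,-0.22,0],[0.52,-0.21,0],[0.37,-0.06,0],[0.37,-0.05,0]],"angular":[[0,0,0],[0,0,0],[0,0,0],[0,0,0],[0,0,0]]}'|f
python3 -m pendant '{"travel":[[0.37,-0.04,0],[0.37,0.05,0],[0.2,0.03,0],[0,0,0],[0,0,0]],"angular":[[0,0,0],[0,0,0],[0,0,0],[0,0,0],[0,0,0]]}'
python3 -c "
from h import *
st();table('side');table('top')"
```

```text
position: [680.0, 4.2, 174.0]
force: [-4.8, 13.3, -1.4]
gripper_force: 5.7
position: [656.4, -40.5, 177.2]
force: [10.6, 6.1, -2.0]
gripper_force: 5.5
position: [612.0, -32.2, 180.5]
force: [11.9, -9.8, 2.9]
gripper_force: 6.0
position: [608.3, 16.3, 176.2]
force: [-5.6, -11.8, 0.8]
gripper_force: 5.3
position: [631.4, 34.7, 174.3]
force: [-10.7, -2.6, 3.4]
gripper_force: 5.0
t: 21.77
position: [641.8, 36.2, 174.3]
orientation: [[1.0, -0.001, -0.01], [-0.001, -1.0, -0.002], [-0.01, 0.002, -1.0]]
force: [-7.2, -0.3, 1.0]
finger_gap: 0.1
gripper_force: 2.9
21.77 [641.8  36.2 174.3] [-7.2 -0.3  1. ] [-0.09  1.35 -0.03] 0.09826548510319415
[[1.0, -0.001, -0.01], [-0.001, -1.0, -0.002], [-0.01, 0.002, -1.0]] [ -6.1  42.6   1.5  90.4  -1.3  47.7 -94.1]
side lug 0.68 [587. 126.] -125.2
side dog_face 0.89 [753. 332.] 47.3
top dog_face 0.47 [748. 319.] 47.8
```

```bash
python3 -m pendant '{"travel":[[0.2,0.02,0],[0.2,0.03,0],[0.14,0.02,0],[0,0,0],[0,0,0]],"angular":[[0,0,0],[0,0,0],[0,0,0],[0,0,0],[0,0,0]]}'|tail -6
python3 -m pendant '{"travel":[[0,0,0],[0,0,0],[0,0,0]],"angular":[[0,0,0],[0,0,0],[0,0,0]]}'
```

```text
t: 22.48
position: [646.5, 36.1, 174.1]
orientation: [[1.0, -0.001, -0.012], [-0.001, -1.0, -0.001], [-0.012, 0.001, -1.0]]
force: [-8.6, -0.4, 1.5]
finger_gap: -0.1
gripper_force: 3.4
t: 22.73
position: [646.5, 36.1, 174.1]
orientation: [[1.0, -0.001, -0.012], [-0.001, -1.0, -0.001], [-0.012, 0.001, -1.0]]
force: [-8.2, -0.8, 0.5]
finger_gap: 0.5
gripper_force: 3.4
```

```bash
python3 -m pendant '{"travel":[[0.1,0,0],[0,0,0],[0,0,0]],"angular":[[0,0,0],[0,0,0],[0,0,0]]}'|head -4
python3 -m pendant '{"travel":[[0.07,0,0],[0,0,0],[0,0,0]],"angular":[[0,0,0],[0,0,0],[0,0,0]]}'
```

```text
t: 22.98
position: [647.4, 36.4, 174.1]
orientation: [[1.0, -0.001, -0.012], [-0.001, -1.0, -0.0], [-0.012, 0.0, -1.0]]
force: [-8.1, 0.7, 1.0]
t: 23.23
position: [648.1, 36.4, 174.0]
orientation: [[1.0, -0.001, -0.013], [-0.001, -1.0, -0.0], [-0.013, 0.0, -1.0]]
force: [-9.5, 0.8, 0.7]
finger_gap: -0.1
gripper_force: 3.5
```

```bash
python3 -m pendant '{"travel":[[-0.7,-0.15,0],[-0.8,-0.1,0],[-0.6,0,0],[0,0,0]],"angular":[[0,0,0],[0,0,0],[0,0,0],[0,0,0]]}'
python3 -m pendant '{"travel":[[0,0,-1.5],[0,0,-2.5],[0,0,-3],[0,0,-3],[0,0,0]],"angular":[[0,0,0],[0,0,0],[0,0,0],[0,0,0],[0,0,0]]}'
python3 - <<'E'
from h import *
st()
for c in("side","top"):
    table(c);print(wheel(c)[:4])
for c in("side","top"):
    for n in('clamp_grip','clamp_pivot'):
        for r in optics.landmark_of(c,n)[:1]:print(c,n,r['conf'],ray(c,r['centre'],119).round(1))
p,_=optics.get_image('top');cv2.imwrite('pics/c6.png',cv2.resize(p[100:260,140:380,::-1],(800,533)))
E
```

```text
t: 23.57
position: [630.8, 39.2, 176.5]
orientation: [[1.0, 0.0, 0.001], [0.0, -1.0, 0.0], [0.001, -0.0, -1.0]]
force: [0.2, 0.6, -0.1]
finger_gap: 0.3
gripper_force: 0.0
t: 23.98
position: [635.1, 39.1, 283.5]
orientation: [[1.0, -0.0, 0.016], [-0.0, -1.0, 0.001], [0.016, -0.001, -1.0]]
force: [1.4, -0.2, 1.0]
finger_gap: -0.1
gripper_force: 0.0
23.98 [635.1  39.1 283.5] [ 1.4 -0.2  1. ] [ 0.   -0.04  0.03] -0.10330749383826253
[[1.0, -0.0, 0.016], [-0.0, -1.0, 0.001], [0.016, -0.001, -1.0]] [ -6.6  34.7   1.8  86.3  -1.2  58.1 -94.5]
side lug 0.87 [584. 135.] -128.5
side dog_face 0.75 [753. 332.] 47.3
(array([ 6.36892368e+02, -1.52886070e-01]), array([nan, nan]), np.float64(nan), 1085)
top lug 0.66 [588. 131.] -128.6
top dog_face 0.5 [752. 320.] 46.7
(array([635.76323258,  -4.1366506 ]), array([665.02887932, -70.26655533]), np.float64(-66.128317594339), 229)
side clamp_grip 0.76 [ 552.2 -238.8  119. ]
side clamp_pivot 0.6 [ 606.4 -155.7  119. ]
top clamp_grip 0.72 [ 552.2 -243.2  119. ]
top clamp_pivot 0.74 [ 624.4 -148.   119. ]
  return _methods._mean(a, axis=axis, dtype=dtype,
  ret = um.true_divide(
```

View pics/c6.png

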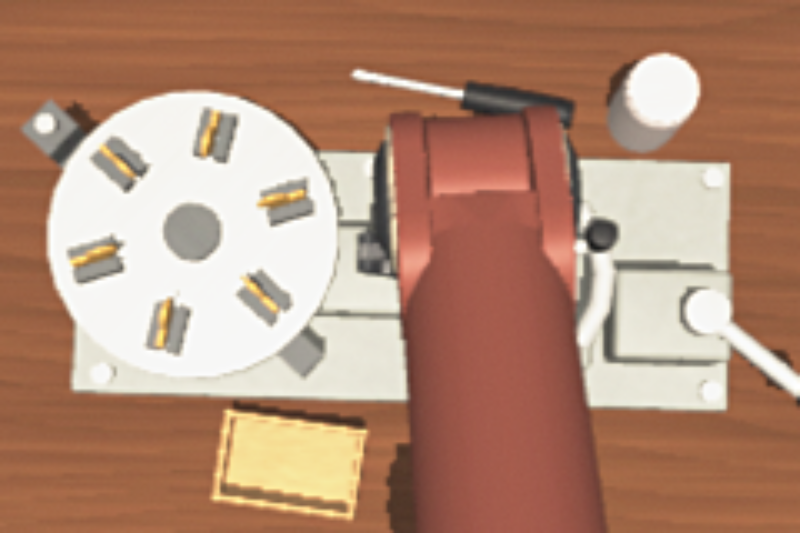

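Lug at crop (303,350) and dog at (52,130), so they are on opposite sides of the table as required. Next I'll move to the clamp lever.

```bash
python3 -m pendant '{"travel":[[-1.51,3.47,0],[-1.51,3.47,0],[-1.51,3.47,0],[-1.51,3.47,0]],"angular":[[0,0,0],[0,0,0],[0,0,0],[0,0,0]]}'|head -2
python3 -m pendant '{"travel":[[-1.51,3.47,0],[-1.51,3.47,0],[-1.51,3.47,0],[0,0,0],[0,0,0]],"angular":[[0,0,0],[0,0,0],[0,0,0],[0,0,0],[0,0,0]]}'
python3 - <<'E'
from h import *
st()
for c in("side","top"):
    f,k,a,n,P=wheel(c);print(c,f,k,a)
    for lo,hi,cc,r in((138,150,(555,-238),30),(100,116,(616,-154),25)):
        Q=band(P,lo,hi,np.array(cc),r);print(lo,len(Q),np.round(np.mean(Q,0),1) if len(Q) else '')
    if c=="top":
        p,_=optics.get_image('top');cv2.imwrite('pics/top7.png',p[:,:,::-1])
a=cv2.cvtColor(cv2.resize(cv2.imread('pics/c4.png'),(80,60),interpolation=cv2.INTER_AREA),6).astype(float)
g=cv2.cvtColor(cv2.imread('pics/top7.png'),6)
x=optics.camera_info('top');K,R,t=[np.array(x[k]) for k in("intrinsics","R","t")]
q=K@(R@np.array([666,231,85.])+t);q=q[:2]/q[2];print(q)
m=np.hypot(*(np.stack(np.meshgrid(np.arange(140,220),np.arange(100,160)),-1)-q).transpose(2,0,1));m=(m<38)
for d in np.arange(-4,4.1,.5):
    w=cv2.warpAffine(g,cv2.getRotationMatrix2D(tuple(q),d,1),(512,384),flags=2)[100:160,140:220]
    print(d,np.abs(w-a)[m].mean().round(2),end='; ')
E
```

```text
t: 24.97
position: [570.2, -101.0, 276.0]
t: 25.38
position: [524.1, -207.4, 276.1]
orientation: [[1.0, -0.007, -0.0], [-0.007, -1.0, -0.002], [-0.0, 0.002, -1.0]]
force: [0.2, 0.2, 0.2]
finger_gap: -0.3
gripper_force: 0.0
25.38 [ 524.1 -207.4  276.1] [0.2 0.2 0.2] [ 0.06 -0.01 -0.04] -0.3383842321879375
[[1.0, -0.007, -0.0], [-0.007, -1.0, -0.002], [-0.0, 0.002, -1.0]] [ 17.9  29.2   2.2  98.4  -1.2  52.4 -69.8]
side [6.36899474e+02 1.66671427e-02] [664.02786501 -63.75165013] -66.95407257768406
138 44 [ 554.7 -229.7  144.2]
100 132 [ 615.4 -151.1  108.4]
top [638.55083193  -5.86117275] [664.81263623 -70.47048998] -67.87969109092364
138 25 [ 561.  -229.5  143.3]
100 166 [ 616.6 -156.9  109.1]
[196.54647598 171.19994005]
-4.0 17.87; -3.5 16.52; -3.0 15.0; -2.5 13.01; -2.0 10.75; -1.5 8.48; -1.0 6.35; -0.5 4.14; 0.0 3.23; 0.5 4.78; 1.0 7.29; 1.5 9.55; 2.0 11.6; 2.5 13.72; 3.0 15.58; 3.5 17.28; 4.0 18.63;
```

Vice pattern matches the stop-time picture within about 0.1° of table, so the three turns are right. Now down beside the lever grip, then push.

```bash
python3 -m pendant '{"travel":[[0,0,2.5],[0,0,2.5],[0,0,2.3],[0,0,1.5],[0,0,0.5]],"angular":[[0,0,0],[0,0,0],[0,0,0],[0,0,0],[0,0,0]]}'|head -2
python3 -m pendant '{"travel":[[0,0,0],[0,0,0],[0,0,0]],"angular":[[0,0,0],[0,0,0],[0,0,0]]}'
python3 -m pendant '{"travel":[[0.7,0.65,0],[0.7,0.65,0],[0.7,0.55,0],[0.9,0.75,0],[0.9,0.65,0]],"angular":[[0,0,0],[0,0,0],[0,0,0],[0,0,0],[0,0,0]]}'
python3 -c "
from h import *
for c in('side','top'):
    f,k,a,n,P=wheel(c)
    Q=band(P,138,150,np.array([590,-235]),60);print(np.median(Q,0),len(Q))"
```

```text
t: 25.95
position: [525.2, -201.2, 180.2]
t: 26.2
position: [526.7, -203.5, 184.2]
orientation: [[1.0, 0.001, 0.003], [0.001, -1.0, -0.001], [0.003, 0.001, -1.0]]
force: [1.0, 0.4, 0.4]
finger_gap: -0.0
gripper_force: 0.0
t: 26.62
position: [565.1, -235.3, 183.8]
orientation: [[1.0, 0.001, 0.0], [0.001, -1.0, 0.002], [0.0, -0.002, -1.0]]
force: [0.2, 3.4, 0.8]
finger_gap: -0.2
gripper_force: 1.5
[ 577.23515485 -233.21354352  142.96891662] 54
[nan nan nan] 0
  return _methods._mean(a, axis=axis, dtype=dtype,
  ret = um.true_divide(
```

```bash
python3 -m pendant '{"travel":[[1.2,0.8,0],[1.2,0.66,0],[1.3,0.25,0],[1.3,0.1,0],[0.9,-0.05,0]],"angular":[[0,0,0],[0,0,0],[0,0,0],[0,0,0],[0,0,0]]}'
python3 -m pendant '{"travel":[[0.8,-0.1,0],[0.7,-0.15,0],[0,0,0],[0,0,0]],"angular":[[0,0,0],[0,0,0],[0,0,0],[0,0,0]]}'
python3 -c "
from h import *
p,_=optics.get_image('side');cv2.imwrite('pics/c7.png',cv2.resize(p[60:180,180:340,::-1],(800,600)))"
```

```text
t: 27.13
position: [623.2, -254.0, 183.0]
orientation: [[1.0, -0.001, -0.002], [-0.001, -1.0, 0.0], [-0.002, -0.0, -1.0]]
force: [-1.5, 1.4, 0.8]
finger_gap: 0.0
gripper_force: 1.1
t: 27.47
position: [637.4, -250.9, 182.6]
orientation: [[1.0, 0.0, -0.004], [0.0, -1.0, 0.001], [-0.004, -0.001, -1.0]]
force: [-4.1, 2.3, 0.8]
finger_gap: 0.3
gripper_force: 2.1
```

View pics/c7.png

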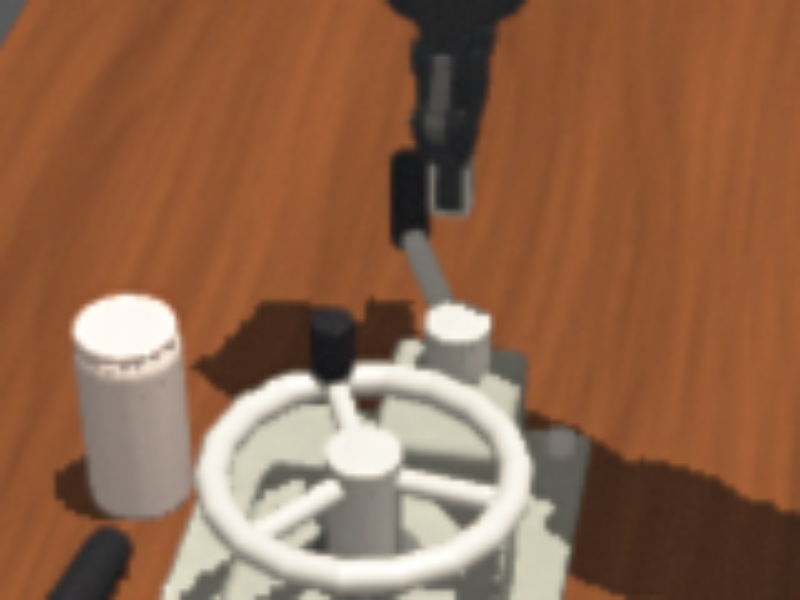

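The side view shows the grip at crop (408,198) with the fingers right behind it. I'll keep pushing until the end stop is felt.

```bash
python3 -m pendant '{"travel":[[0.4,-0.1,0],[0,0,0],[0,0,0]],"angular":[[0,0,0],[0,0,0],[0,0,0]]}'
python3 -m pendant '{"travel":[[0.4,-0.12,0],[0,0,0],[0,0,0]],"angular":[[0,0,0],[0,0,0],[0,0,0]]}'
```

```text
t: 27.77
position: [638.0, -250.9, 182.6]
orientation: [[1.0, -0.001, -0.012], [-0.001, -1.0, 0.001], [-0.012, -0.001, -1.0]]
force: [-11.5, 2.1, 5.7]
finger_gap: 0.3
gripper_force: 6.0
t: 28.02
position: [638.6, -250.8, 182.5]
orientation: [[1.0, -0.003, -0.021], [-0.003, -1.0, 0.001], [-0.021, -0.001, -1.0]]
force: [-17.7, 2.0, 10.4]
finger_gap: 0.0
gripper_force: 9.6
```

```bash
python3 -m pendant '{"travel":[[-1.0,0.1,0],[-1.5,0.2,0],[-2,0.2,0],[0,0,0]],"angular":[[0,0,0],[0,0,0],[0,0,0],[0,0,0]]}'
python3 -m pendant '{"travel":[[0,0,-2.5],[0,0,-3.5],[0,0,-3.5],[-2,2,0],[-3,3,0]],"angular":[[0,0,0],[0,0,0],[0,0,0],[0,0,0],[0,0,0]]}'|head -2
python3 -m pendant '{"travel":[[-2.5,2.5,0],[-2.5,2.5,0],[0,0,0],[0,0,0],[0,0,0]],"angular":[[0,0,0],[0,0,0],[0,0,0],[0,0,0],[0,0,0]]}'|head -2
python3 - <<'E'
from h import *
for c in('side','top'):
    f,k,a,n,P=wheel(c);print(c,k,a)
    g=band(P,138,150,np.array([668,-235]),30).mean(0);h=band(P,100,116,np.array([616,-154]),22).mean(0)
    print(g,h,np.degrees(np.arctan2(*(g-h)[1::-1])))
    p,_=optics.get_image(c);cv2.imwrite(f'pics/{c}8.png',p[:,:,::-1])
a=cv2.imread('pics/top8.png')[90:260,130:430];cv2.imwrite('pics/c8.png',cv2.resize(a,(800,453)))
E
```

```text
t: 28.35
position: [598.8, -256.5, 183.6]
orientation: [[1.0, -0.004, -0.001], [-0.004, -1.0, -0.002], [-0.001, 0.002, -1.0]]
force: [-0.1, -0.3, 0.5]
finger_gap: -0.2
gripper_force: 0.0
t: 28.77
position: [558.2, -299.9, 281.8]
t: 29.18
position: [503.5, -353.5, 278.5]
side [663.27100397 -63.36642663] -67.38061514967126
[ 656.78967754 -242.55413805  143.84427465] [ 616.39542761 -150.26469338  108.64147918] -66.36144245084277
top [664.83988634 -70.31225959] -67.88281390520339
[ 658.09733189 -246.00748117  143.98642193] [ 618.1841276  -155.6287851   109.83171607] -66.17270063752147
```

View pics/c8.png

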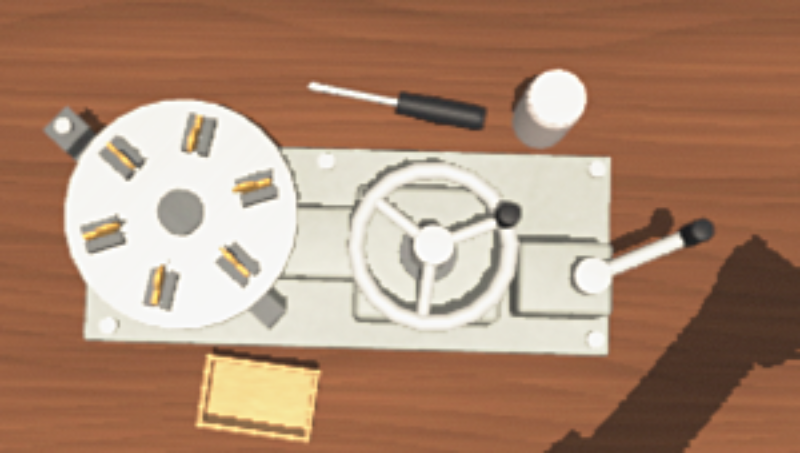

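The lever stands about 61° from where it started and met a rigid stop at 18 N. Wheel, table and bystanders are unchanged, and the robot is clear. Handing in.

```bash
python3 -c "
from h import *
print(workorder.finish_job())"
```

```text
the job is handed in; nothing more can be done
None
```

The job is handed in, with no verdict returned: the lug was pressed on the dog (about 20 N on the spoke), the wheel turned three turns clockwise (table within about 0.1° by camera), and the clamp lever pushed to a rigid stop and released; it swung about 61° from its starting position, not the full 69° travel, so I take it to be home from the stop's feel rather than from a measured angle.

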